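# Sort the sanders by feel and put two away

### The job

The three sanders on the bench look the same but carry different grits: draw each one at least 5 cm along the bench to feel how strongly it bites, and let it stand there until all three have been felt. Then put the coarsest in the red bay of the sloping rack and the finest in the blue bay, each set down gently so that it lies flat on the bay's floor; the medium one is wanted next for the drawer front, so never lift it, and leave it flat on the bench. Leave the paint tin, the glue bottle and the brush where they are.

Things in the scene. Friction and masses are not known exactly. Their poses are not given: they have to be found in the camera images.
- sander_k_grip (a point): Middle of the handle of one of three hand sanders that look alike; any may be the coarse, medium or fine one, wherever it stands. Wooden handle block 92 mm long (x), 30 mm wide (y), from 16 to 62 mm above the abrasive face; this point is 42 mm above that face. Take the handle here, across its 30 mm. z points up out of the handle; the same either way round. Weight 0.7 kg, up to 12 per cent more or less.
- sander_m_grip (a point): Middle of the handle of one of three hand sanders that look alike; any may be the coarse, medium or fine one, wherever it stands. Wooden handle block 92 mm long (x), 30 mm wide (y), from 16 to 62 mm above the abrasive face; this point is 42 mm above that face. Take the handle here, across its 30 mm. z points up out of the handle; the same either way round. Weight 0.7 kg, up to 12 per cent more or less.
- sander_t_grip (a point): Middle of the handle of one of three hand sanders that look alike; any may be the coarse, medium or fine one, wherever it stands. Wooden handle block 92 mm long (x), 30 mm wide (y), from 16 to 62 mm above the abrasive face; this point is 42 mm above that face. Take the handle here, across its 30 mm. z points up out of the handle; the same either way round. Weight 0.7 kg, up to 12 per cent more or less.
- sander_k: The sander with sander_k_grip; origin at the centre of its abrasive face, on which it stands. Sole with the abrasive pad 120 mm long (x), 66 mm wide (y), 16 mm high. Drawn along the bench, a coarse sander resists with about 1.2 times the force pressing it down (weight included), a medium one 0.45, a fine one 0.2 times, all up to 15 per cent more or less. coarse_sander and so on are handle middles.
- sander_m: The sander with sander_m_grip; origin at the centre of its abrasive face, on which it stands. Sole with the abrasive pad 120 mm long (x), 66 mm wide (y), 16 mm high. Drawn along the bench, a coarse sander resists with about 1.2 times the force pressing it down (weight included), a medium one 0.45, a fine one 0.2 times, all up to 15 per cent more or less. coarse_sander and so on are handle middles.
- sander_t: The sander with sander_t_grip; origin at the centre of its abrasive face, on which it stands. Sole with the abrasive pad 120 mm long (x), 66 mm wide (y), 16 mm high. Drawn along the bench, a coarse sander resists with about 1.2 times the force pressing it down (weight included), a medium one 0.45, a fine one 0.2 times, all up to 15 per cent more or less. coarse_sander and so on are handle middles.
- tray_red: Bay for the coarse sander: fixed red plastic tray, floor sloping 0.40 rad (23 deg). Origin: centre of the floor's upper face; x up the slope, away from the low front, y across, z square to the floor. 76 mm wide inside, side walls 14 mm high; floor from 70 mm down-slope, where a 14 mm lip stops a sander (handle middle then at x = -10 mm), to 78 mm up-slope, open there.
- tray_yellow: Bay for the medium sander: fixed yellow plastic tray, floor sloping 0.40 rad (23 deg). Origin: centre of the floor's upper face; x up the slope, away from the low front, y across, z square to the floor. 76 mm wide inside, side walls 14 mm high; floor from 70 mm down-slope, where a 14 mm lip stops a sander (handle middle then at x = -10 mm), to 78 mm up-slope, open there.
- tray_blue: Bay for the fine sander: fixed blue plastic tray, floor sloping 0.40 rad (23 deg). Origin: centre of the floor's upper face; x up the slope, away from the low front, y across, z square to the floor. 76 mm wide inside, side walls 14 mm high; floor from 70 mm down-slope, where a 14 mm lip stops a sander (handle middle then at x = -10 mm), to 78 mm up-slope, open there.
- rack: the rack's fixed plywood stand, carrying the three bays side by side, 95 mm apart, in any order of colours; 175 mm deep (x) by 310 mm wide (y), about 130 mm high at the back with its bays; origin at the centre of its underside on the bench; the low edge of the bays faces its -x side, towards the robot
- paint_tin: bystander: green and steel paint tin, 86 mm across, 83 mm high; origin at its base
- glue: bystander: white glue bottle, 60 mm across, 170 mm high; origin at its base
- brush: bystander: paint brush lying flat near the wooden drawer front, 220 mm long; origin under its middle, handle towards its -x
Mind the look-alikes: they are no part of the job. What is shaped like the sander_m but pink is not meant.

How it is judged (in metres and radians):
On the way:
1. all three sanders stand on the bench, each drawn at least 30 mm from where it started (distance of each of sander_k_grip, sander_m_grip, sander_t_grip from where it was at the start of the episode above 0.03 m and height (world z) of sander_k_grip between 0.036 and 0.047 m and angle between each of sander_k_grip, sander_m_grip, sander_t_grip's own z axis and vertical below 0.09 rad and height (world z) of sander_m_grip between 0.036 and 0.047 m and height (world z) of sander_t_grip between 0.036 and 0.047 m), for 0.1 s.
At the end, for the whole second after the job is handed in: the coarse sander lies flat (within 5 degrees) on the floor of the red bay and the fine one on that of the blue bay, each between the bay's walls with its handle middle within 20 mm of the bay's centre along the slope; the medium sander stands flat on the bench; all are released and at rest (x of coarse_sander in the frame of tray_red between -0.02 and 0.022 m and y of coarse_sander in the frame of tray_red between -0.012 and 0.012 m and z of coarse_sander in the frame of tray_red between 0.036 and 0.047 m and angle between the z axis of coarse_sander and the z axis of tray_red, either way round below 0.09 rad and x of fine_sander in the frame of tray_blue between -0.02 and 0.022 m and y of fine_sander in the frame of tray_blue between -0.012 and 0.012 m and z of fine_sander in the frame of tray_blue between 0.036 and 0.047 m and angle between the z axis of fine_sander and the z axis of tray_blue, either way round below 0.09 rad and height (world z) of medium_sander between 0.036 and 0.047 m and angle between medium_sander's own z axis and vertical below 0.09 rad and linear speed of each of sander_k, sander_m, sander_t below 0.02 m/s); the robot touches nothing.
It fails at once if the medium sander lifted off the bench (more than 15 mm) (height (world z) of medium_sander above 0.057 m).
It fails at once if a sander dropped or slammed into a bay (faster than 0.35 m/s while 5 to 28 mm above the bay's floor) ((distance between sander_k_grip and tray_red below 0.07 m and z of sander_k_grip in the frame of tray_red above 0.047 m and linear speed of sander_k above 0.35 m/s) or (distance between sander_k_grip and tray_yellow below 0.07 m and z of sander_k_grip in the frame of tray_yellow above 0.047 m and linear speed of sander_k above 0.35 m/s) or (distance between sander_k_grip and tray_blue below 0.07 m and z of sander_k_grip in the frame of tray_blue above 0.047 m and linear speed of sander_k above 0.35 m/s) or (distance between sander_m_grip and tray_red below 0.07 m and z of sander_m_grip in the frame of tray_red above 0.047 m and linear speed of sander_m above 0.35 m/s) or (distance between sander_m_grip and tray_yellow below 0.07 m and z of sander_m_grip in the frame of tray_yellow above 0.047 m and linear speed of sander_m above 0.35 m/s) or (distance between sander_m_grip and tray_blue below 0.07 m and z of sander_m_grip in the frame of tray_blue above 0.047 m and linear speed of sander_m above 0.35 m/s) or (distance between sander_t_grip and tray_red below 0.07 m and z of sander_t_grip in the frame of tray_red above 0.047 m and linear speed of sander_t above 0.35 m/s) or (distance between sander_t_grip and tray_yellow below 0.07 m and z of sander_t_grip in the frame of tray_yellow above 0.047 m and linear speed of sander_t above 0.35 m/s) or (distance between sander_t_grip and tray_blue below 0.07 m and z of sander_t_grip in the frame of tray_blue above 0.047 m and linear speed of sander_t above 0.35 m/s)).
It fails at once if the paint tin, glue bottle or brush moved more than 30 mm (distance of any of paint_tin, glue, brush from where it was at the start of the episode above 0.03 m).
It also fails if it takes over 72 s, if anything falls off the work surface, if the arm or the gripper's body presses on something with over 40 N, if the wrist force passes 120 N, or if a joint passes its speed limit or range.

### The arm

A 7-joint arm with a two-finger parallel gripper is mounted at the origin on the work surface. World frame = base frame: x ahead of the robot, y to its left, z up, the work surface at z = 0. Lengths are in m, angles in degrees, forces in N, time in s.
With the tool pointing down it reaches from about 0.35 to 0.9 m from the base axis. Payload 7.2 kg.
Tool frame: the origin (TCP) lies at the very end of the fingers, on their centre line; the grasp point (between the pads) lies 19 mm behind it; z points along the fingers, y is the line along which they close (so a half turn about z gives the same grasp; the last joint's range is limited). The gripper opens to 88 mm and grips with 3 to 60 N. Pads are 20 mm wide; open, the fingers measure 115 mm over their backs; the gripper's body (75 mm by 178 mm) begins 61 mm behind the grasp point.
Start: joints at [-70.084, 23.554, -0.728, 91.456, 0.321, 64.991, -4.71], TCP at [0.252, 0.572, 0.223] pointing down, gripper open.
Joint ranges: [-169.25, 169.25], [-16.82, 113.86], [-84.01, 82.57], [7.8, 145.47], [-59.2, 239.2], [7.22, 106.19], [-163.78, 163.78]. Speed limits (degrees/s): [136.94, 136.94, 172.46, 172.46, 180, 180, 180].

### API

Orientations are given as [roll, pitch, yaw] about the fixed x, y, z axes, in that order (R = Rz(yaw) Ry(pitch) Rx(roll)).
In Python, from rig import telemetry, camera, job gives the robot as it stands.
- The arm moves only by the tool arm_command, never from a script. Its argument "steps" is a list of rows, each a list of 7 numbers: the turn, a rotation vector about the tool's x, y, z in degrees, then the shift along the tool's x, y, z in m, then the opening, from -1 (shut) to 1 (fully open). In form: [[rx, ry, rz, x, y, z, grip], ...]. A call has 1 to 10 rows; each row is the pose to reach, as a shift and turn from the pose commanded when the call began, along the tool's axes at that moment; what a row does not reach only later rows make up. A row lasts 1/8 s, in which the tool goes at most 62.5 mm and 10.7 degrees, less where a joint would pass 70% of its speed; a pose out of reach is approached as far as the arm can. A call with a gripper value outside its range is refused whole. The fingers move at their own pace and stop on an object; the grip force is fixed at half the most. Time passes only in rows, so rows that repeat a pose let the fingers close. It gives the time, the measured TCP pose, the force, the opening and the grip force at its end, in the units of the state.
- telemetry.read_state(): the state, without advancing time (a new reading comes with each control period).
- camera(name): name is "side" or "top" or "wrist"; returns a dict with "pixels" (384x512x3 uint8, red, green, blue), "vfov" (degrees; the focal length in pixels is half the picture's height over the tangent of half this angle, whatever the lens; pixels are square), "cx", "cy" (the principal point, pixels), "extrinsics" (4x4, takes a point from camera to world coordinates); the wrist camera has in their place "T_tool_cam" (4x4, takes a point from camera to tool coordinates, whose origin is the TCP and whose axes are the flange's). Camera axes: x right, y down, z forward; pixel columns grow to the right and rows downward; lengths in m; the calibration is good to about 2 mm. The wrist camera is an equidistant fisheye: a pixel r from the principal point sees the ray r / f radians off the axis. A picture is of the moment at which its call begins: read the wrist's pose just before it. There is no depth.
- job.finish_job(): hands the job in; it is judged then, once.
The state is a dict: "time": time; "q": joint angles; "qvel": joint speeds; "joint_efforts": joint torques, N m; "ee_pos": TCP position; "tool_rot": TCP orientation; "wrist_force": force on the tool from outside, world axes, zero at the start; "moment": the same for the moment, N m; "finger_gap": opening from 0.0 (shut) to 1.0 (fully open); "finger_force": force on a finger pad.
Only numpy, scipy, OpenCV 4.12 (cv2) and the standard library are available. Lean on these libraries where they do the work, as an engineer would, in place of code of your own. Each camera call takes 0.05 s, during which the arm holds its last target. There are 200 camera calls.

## Working session

There is one attempt and no reset: what is moved stays moved. The work goes in short steps, Python scripts to look and compute and a tool call to move; the robot and the scene stay as the last step left them, time stands still between calls to the robot, and variables do not carry over. Pictures are saved under pics/ and viewed, at most 10 in all, crops included, and the job is handed in when it is done.

Besides the shell and the picture viewer there is one more tool, called after "Request:" as name(argument=value, ...) on one line, values as JSON. arm_command: Moves the arm, as the interface text tells. Its arguments: {"type":"object","properties":{"steps":{"type":"array"}},"required":["steps"]}

```bash
mkdir -p pics; ls
python3 - <<'E'
from rig import telemetry, camera
import cv2
s=telemetry.read_state(); print({k:s[k] for k in('time','ee_pos','tool_rot','wrist_force','finger_gap')})
for n in('top','side'):
    c=camera(n); cv2.imwrite(f'pics/{n}0.png',c['pixels'][:,:,::-1]); print(n,c['vfov'],c['cx'],c['cy'],c['extrinsics'])
E
```

```text
pics
{'time': 0.0, 'ee_pos': array([0.25231627, 0.57124764, 0.22180491]), 'tool_rot': array([-1.79906263e+02,  7.38810858e-03,  1.56175553e+02]), 'wrist_force': array([0.1543576 , 0.43360068, 0.7031602 ]), 'finger_gap': 0.9997524467965351}
top 49.58979711278906 252.02829483525448 196.61011502376542 [[-0.05871123 -0.97636567  0.20799774  0.31416634]
 [-0.99826     0.05627926 -0.01759607  0.05804989]
 [ 0.00547424 -0.20866891 -0.97797102  1.13279549]
 [ 0.          0.          0.          1.        ]]
side 53.48014345291832 259.0335578534191 191.76691053074987 [[ 0.76125023 -0.41527567  0.49804036  0.01856636]
 [-0.648444   -0.49258575  0.58041335 -0.58455188]
 [ 0.00429604 -0.76479108 -0.64426403  0.76891215]
 [ 0.          0.          0.          1.        ]]
```

View pics/top0.png

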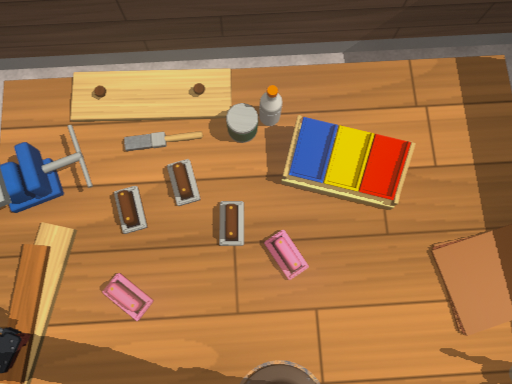

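View pics/side0.png

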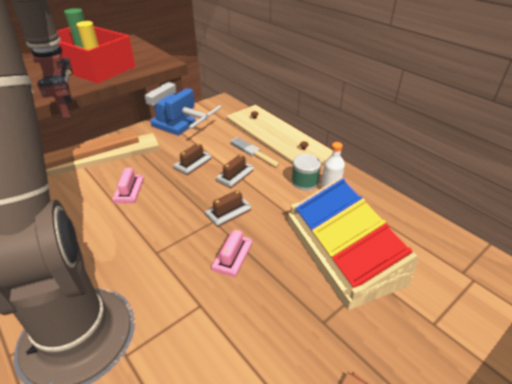

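The top view shows three brown-handled sanders at (182,182), (130,209) and (231,223). The rack is at (350,160), with bays blue, yellow, red from left to right. The pink look-alikes are at (127,297) and (287,254), the tin at (242,122), the glue at (271,105) and the brush at (160,140). The side view agrees.

```bash
cat > h.py <<'E'
import numpy as np, cv2
from rig import telemetry, camera
from scipy.spatial.transform import Rotation as R
def cam(n):
    s=telemetry.read_state(); c=camera(n)
    c['T']=c.get('extrinsics')
    if c['T'] is None:
        T=np.eye(4);T[:3,:3]=R.from_euler('xyz',s['tool_rot'],degrees=True).as_matrix();T[:3,3]=s['ee_pos'];c['T']=T@c['T_tool_cam']
    c['f']=c['pixels'].shape[0]/2/np.tan(np.radians(c['vfov']/2)); c['fish']=n=='wrist'; return c
def rays(c,p):
    p=np.atleast_2d(np.asarray(p,float)); d=(p-[c['cx'],c['cy']])/c['f']
    if c['fish']:
        r=np.linalg.norm(d,axis=1)+1e-9; v=np.c_[d*(np.sin(r)/r)[:,None],np.cos(r)]
    else: v=np.c_[d,np.ones(len(d))]
    v=v@c['T'][:3,:3].T; return c['T'][:3,3],v/np.linalg.norm(v,axis=1)[:,None]
def onz(c,p,z):
    o,v=rays(c,p); return o+v*((z-o[2])/v[:,2])[:,None]
def tri(c1,p1,c2,p2):
    A=np.zeros((3,3));b=np.zeros(3);L=[]
    for c,p in((c1,p1),(c2,p2)):
        o,v=rays(c,p);M=np.eye(3)-np.outer(v[0],v[0]);A+=M;b+=M@o;L.append((M,o))
    x=np.linalg.solve(A,b); return x,max(np.linalg.norm(M@(x-o)) for M,o in L)
HUE=dict(blue=(105,130,150),yellow=(24,33,150),red=(0,4,200))
def mask(c,name):
    h=cv2.cvtColor(c['pixels'],cv2.COLOR_RGB2HSV).astype(int);H,S,V=h[...,0],h[...,1],h[...,2]
    if name=='brown': m=((H<14)|(H>174))&(S>90)&(V<135)&(V>25)
    else:
        a,b,s=HUE[name]; m=(H>=a)&(H<=b)&(S>s)&(V>70)
        if name=='red': m|=(H>175)&(S>200)&(V>70)
    return m.astype(np.uint8)
def blobs(m,lo,hi=1e9):
    cs,_=cv2.findContours(m,cv2.RETR_EXTERNAL,cv2.CHAIN_APPROX_NONE)
    return [k for k in cs if lo<cv2.contourArea(k)<hi]
E
python3 - <<'E'
from h import *
np.set_printoptions(precision=3,suppress=True)
t=cam('top');s=cam('side')
for n in HUE:
    Q=[]
    for c in(t,s):
        k=max(blobs(mask(c,n),200),key=cv2.contourArea);q=cv2.boxPoints(cv2.minAreaRect(k))
        for e in np.linspace(.01,.15,30):
            a=cv2.approxPolyDP(cv2.convexHull(k),e*cv2.arcLength(k,True),True)
            if len(a)==4:break
        Q.append(a[:,0].astype(float)); 
    print(n,[q.tolist() for q in Q])
    # match by image order: world approx from z=.08
    A=onz(t,Q[0],.09);B=onz(s,Q[1],.09)
    for i in range(4):
        r=[tri(t,Q[0][i],s,Q[1][j]) for j in range(4)]; x,e=min(r,key=lambda u:u[1]); print(x,e)
for k in blobs(mask(t,'brown'),80,1200):
    b=cv2.minAreaRect(k); p=onz(t,cv2.boxPoints(b),.06); 
    e=[p[1]-p[0],p[2]-p[1]]; e=max(e,key=np.linalg.norm)
    print(np.round(b[0]),b[1],p.mean(0),'yaw',np.degrees(np.arctan2(e[1],e[0])))
for k in blobs(mask(s,'brown'),80,1200):
    b=cv2.minAreaRect(k);print('side',b[0],onz(s,b[0],.045))
E
```

```text
blue [[[304.0, 118.0], [336.0, 125.0], [321.0, 182.0], [289.0, 173.0]], [[342.0, 180.0], [359.0, 198.0], [311.0, 228.0], [297.0, 208.0]]]
[ 0.731 -0.107  0.118] 0.0007935810839227899
[ 0.705 -0.187  0.12 ] 0.001977477738093528
[ 0.571 -0.146  0.064] 0.0006749115103014907
[ 0.602 -0.064  0.058] 0.0007592708040546351
yellow [[[339.0, 125.0], [373.0, 133.0], [357.0, 190.0], [324.0, 182.0]], [[364.0, 200.0], [384.0, 222.0], [330.0, 255.0], [313.0, 231.0]]]
[ 0.708 -0.198  0.117] 0.0010258181544514121
[ 0.679 -0.281  0.12 ] 0.0005384001565639641
[ 0.543 -0.239  0.063] 0.0010398741704326126
[ 0.571 -0.155  0.06 ] 5.71431705326377e-05Traceback (most recent call last):
  File "<stdin>", line 7, in <module>
ValueError: max() iterable argument is empty
```

```bash
sed -i 's/red=(0,4,200)/red=(0,6,170)/; s/(H>175)&(S>200)/(H>174)\&(S>170)/' h.py
python3 - <<'E'
from h import *
np.set_printoptions(precision=3,suppress=True)
t=cam('top');s=cam('side')
h=cv2.cvtColor(t['pixels'],cv2.COLOR_RGB2HSV);print(h[165,384],h[223,232],h[182,182],h[223,242])
for n in HUE:
    Q=[]
    for c in(t,s):
        bb=blobs(mask(c,n)*(np.arange(512)>270).astype(np.uint8),100)
        if not bb: print('none',n);continue
        k=max(bb,key=cv2.contourArea)
        for e in np.linspace(.01,.15,30):
            a=cv2.approxPolyDP(cv2.convexHull(k),e*cv2.arcLength(k,True),True)
            if len(a)==4:break
        Q.append(a[:,0].astype(float))
    X=np.array([min((tri(t,p,s,q) for q in Q[1]),key=lambda u:u[1])[0] for p in Q[0]])
    print(n,X.mean(0)); print(X)
for k in blobs(mask(t,'brown'),80,1200):
    b=cv2.minAreaRect(k); p=onz(t,cv2.boxPoints(b),.06)
    e=max([p[1]-p[0],p[2]-p[1]],key=np.linalg.norm)
    print(np.round(b[0]),b[1],p.mean(0),'yaw',np.degrees(np.arctan2(e[1],e[0])))
for k in blobs(mask(s,'brown'),80,1200):
    b=cv2.minAreaRect(k);print('side',b[0],onz(s,b[0],.045))
E
```

```text
[  5 255 228] [ 12 171 121] [ 12 169 119] [ 22  24 194]
blue [ 0.652 -0.126  0.09 ]
[[ 0.731 -0.107  0.118]
 [ 0.705 -0.187  0.12 ]
 [ 0.571 -0.146  0.064]
 [ 0.602 -0.064  0.058]]
yellow [ 0.625 -0.218  0.09 ]
[[ 0.708 -0.198  0.117]
 [ 0.679 -0.281  0.12 ]
 [ 0.543 -0.239  0.063]
 [ 0.571 -0.155  0.06 ]]
red [ 0.596 -0.31   0.09 ]
[[ 0.677 -0.29   0.12 ]
 [ 0.65  -0.375  0.117]
 [ 0.514 -0.331  0.063]
 [ 0.542 -0.246  0.061]]
[ 18. 353.] (17.130550384521484, 45.3411750793457) [0.186 0.63  0.06 ] yaw -16.807302088846107
[454. 314.] (44.76112747192383, 5.728052616119385) [ 0.214 -0.448  0.06 ] yaw -165.61589931683702
[284. 255.] (37.4422607421875, 8.043152809143066) [ 0.384 -0.033  0.06 ] yaw -150.1895699080417
[502. 262.] (76.0, 18.0) [ 0.336 -0.591  0.06 ] yaw 169.20132905526685
[231. 222.] (36.0, 12.0) [0.478 0.097 0.06 ] yaw 177.0663341175858
[128. 208.] (36.873985290527344, 14.499444961547852) [0.531 0.366 0.06 ] yaw -167.0586895713197
[182. 180.] (36.48561096191406, 12.366517066955566) [0.598 0.222 0.06 ] yaw -166.86216572996935
side (489.5, 372.5) [[ 0.567 -0.617  0.045]]
side (77.31359100341797, 242.45266723632812) [[0.096 0.213 0.045]]
side (227.60305786132812, 204.947021484375) [[0.473 0.081 0.045]]
side (234.63992309570312, 168.21585083007812) [[0.594 0.206 0.045]]
side (191.70001220703125, 155.90000915527344) [[0.527 0.352 0.045]]
side (475.88482666015625, 159.83425903320312) [[ 1.229 -0.268  0.045]]
side (355.1376037597656, 104.45870971679688) [[1.233 0.235 0.045]]
side (415.6427307128906, 85.34201049804688) [[1.583 0.177 0.045]]
side (294.6295166015625, 78.67539978027344) [[1.221 0.572 0.045]]
side (237.67648315429688, 45.29412078857422) [[1.289 1.08  0.045]]
```

```bash
cat >> h.py <<'E'
def pose():
    s=telemetry.read_state(); return np.array(s['ee_pos']),R.from_euler('xyz',s['tool_rot'],degrees=True)
def go(p,yaw,pitch=0,tilt=None):
    """row for target TCP p, tool down with yaw (tool x heading), tilt: rotation applied after (R)"""
    p0,r0=pose(); r1=R.from_euler('xyz',[180,0,yaw],degrees=True)
    if tilt is not None: r1=tilt*r1
    d=r0.inv()
    print('row',np.round((d*r1).as_rotvec(degrees=True),1),np.round(d.apply(np.array(p)-p0),4))
E
python3 -c "
from h import *
go([.531,.36,.2],193)
print(np.round(camera('wrist')['T_tool_cam'],3))"
```

```text
row [ -0.   -0.  -36.8] [-0.3403 -0.0811  0.0224]
[[ 0.    -0.955 -0.298  0.081]
 [ 1.     0.     0.001 -0.   ]
 [-0.001 -0.298  0.955 -0.162]
 [ 0.     0.     0.     1.   ]]
```

Request:
arm_command(steps=[[0,0,-10,-0.057,-0.0135,0.004,1],[0,0,-20,-0.114,-0.027,0.008,1],[0,0,-30,-0.171,-0.0405,0.012,1],[0,0,-36.8,-0.228,-0.054,0.016,1],[0,0,-36.8,-0.285,-0.068,0.02,1],[0,0,-36.8,-0.34,-0.081,0.0224,1],[0,0,-36.8,-0.34,-0.081,0.0224,1],[0,0,-36.8,-0.34,-0.081,0.0224,1]])

```text
time: 1.35
ee_pos: [0.5303, 0.3607, 0.2001]
tool_rot: [180.0, -0.0, -167.0]
wrist_force: [-0.8, 0.3, 0.1]
finger_gap: 1.001
finger_force: 0.0
```

```bash
cat >> h.py <<'E'
def sander(save=None,near=None):
    c=cam('wrist')
    if save: cv2.imwrite(save,c['pixels'][:,:,::-1])
    p0,_=pose(); print('tcp',p0.round(4))
    for k in blobs(mask(c,'brown'),300):
        P=onz(c,k[:,0],.06)[:,:2]; (b,(w,h),a)=cv2.minAreaRect(P.astype(np.float32)); 
        if max(w,h)>.15 or max(w,h)<.05: continue
        q=cv2.boxPoints((b,(w,h),a)); e=max([q[1]-q[0],q[2]-q[1]],key=np.linalg.norm)
        print('at',np.round(b,4),'size',np.round((w,h),3),'yaw',np.degrees(np.arctan2(e[1],e[0])).round(1)%180)
E
python3 -c "
from h import *
sander('pics/w1.png')"
```

```text
tcp [0.5296 0.3615 0.2002]
at [0.7943 0.2463] size [0.033 0.083] yaw 169.4
at [0.6086 0.5032] size [0.132 0.042] yaw 55.2
at [0.5987 0.232 ] size [0.096 0.041] yaw 13.6
at [0.5335 0.3705] size [0.092 0.029] yaw 12.8
at [0.4835 0.1112] size [0.051 0.089] yaw 177.0
```

View pics/w1.png

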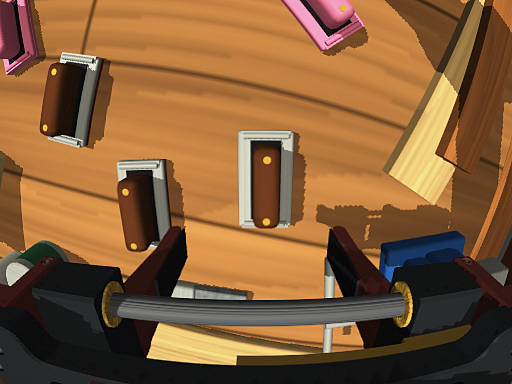

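The wrist view shows sander B seen straight on at (266,185), with the other two sanders left of it, the vise on the right and the brush behind the fingers. I'll descend on B.

```bash
python3 -c "
from h import *
go([.5335,.3700,.0235],192.8)"
```

```text
row [ 0.  -0.   0.3] [-0.0058  0.0073  0.1767]
```

Request:
arm_command(steps=[[0,0,0.3,-0.0058,0.0073,0.05,1],[0,0,0.3,-0.0058,0.0073,0.1,1],[0,0,0.3,-0.0058,0.0073,0.14,1],[0,0,0.3,-0.0058,0.0073,0.165,1],[0,0,0.3,-0.0058,0.0073,0.1765,1],[0,0,0.3,-0.0058,0.0073,0.1765,1],[0,0,0.3,-0.0058,0.0073,0.1765,-1],[0,0,0.3,-0.0058,0.0073,0.1765,-1],[0,0,0.3,-0.0058,0.0073,0.1765,-1],[0,0,0.3,-0.0058,0.0073,0.1765,-1]])

```text
time: 2.65
ee_pos: [0.535, 0.3688, 0.0241]
tool_rot: [180.0, 0.0, -167.3]
wrist_force: [0.4, 0.2, -0.4]
finger_gap: 0.583
finger_force: 0.0
```

```bash
python3 -c "
from h import *
s=telemetry.read_state();print(s['wrist_force'],s['finger_force'],s['finger_gap'],s['time']);go([.5335,.3700,.0235],192.8)"
```

```text
[ 0.35472462  0.23069668 -0.3833207 ] 0.0 0.5826760022792283 2.65
row [ 0.   0.  -0.1] [0.0012 0.0015 0.0006]
```

Request:
arm_command(steps=[[0,0,0,0,0,0,-1],[0,0,0,0,0,0,-1],[0,0,0,0,0,0,-1],[0,0,0,0,0,0,-1],[0,0,0,0,0,0,-1],[0,0,0,0,0,0,-1]])

```text
time: 3.4
ee_pos: [0.5347, 0.369, 0.0238]
tool_rot: [180.0, 0.0, -167.3]
wrist_force: [-1.7, 2.1, 0.6]
finger_gap: 0.341
finger_force: 30.0
```

Request:
arm_command(steps=[[0,0,0,0.008,0,0,-1],[0,0,0,0.016,0,0,-1],[0,0,0,0.024,0,0,-1],[0,0,0,0.032,0,0,-1]])

```text
time: 3.9
ee_pos: [0.503, 0.3614, 0.0238]
tool_rot: [-180.0, 0.0, -167.3]
wrist_force: [1.9, -0.1, -0.2]
finger_gap: 0.339
finger_force: 30.0
```

Request:
arm_command(steps=[[0,0,0,0.008,0,0,-1],[0,0,0,0.016,0,0,-1],[0,0,0,0.024,0,0,-1],[0,0,0,0.03,0,0,-1]])

```text
time: 4.4
ee_pos: [0.4737, 0.3551, 0.0237]
tool_rot: [180.0, -0.0, -167.3]
wrist_force: [1.9, 1.1, -1.5]
finger_gap: 0.338
finger_force: 30.0
```

Request:
arm_command(steps=[[0,0,0,0,0,0,1],[0,0,0,0,0,0,1],[0,0,0,0,0,0,1],[0,0,0,0,0,-0.03,1],[0,0,0,0,0,-0.08,1],[0,0,0,0,0,-0.13,1]])

```text
time: 5.15
ee_pos: [0.4741, 0.3548, 0.1549]
tool_rot: [-180.0, -0.1, -167.3]
wrist_force: [0.0, 0.7, 0.5]
finger_gap: 0.974
finger_force: 0.0
```

```bash
python3 -c "
from h import *
go([.585,.222,.17],193)"
```

```text
row [-0.  -0.1 -0.3] [-0.079  -0.1539 -0.0151]
```

Request:
arm_command(steps=[[0,0,0,-0.026,-0.05,-0.01,1],[0,0,0,-0.053,-0.102,-0.015,1],[0,0,0,-0.079,-0.153,-0.015,1],[0,0,0,-0.079,-0.153,-0.015,1],[0,0,0,-0.079,-0.153,-0.015,1]])

```text
time: 5.78
ee_pos: [0.5845, 0.2235, 0.1685]
tool_rot: [180.0, -0.0, -167.3]
wrist_force: [-1.1, 0.2, 0.1]
finger_gap: 1.0
finger_force: 0.0
```

```bash
python3 -c "
from h import *
sander()
go([.597,.222,.0235],193)"
```

```text
tcp [0.5841 0.2245 0.1685]
at [0.814  0.1299] size [0.069 0.032] yaw 12.7
at [0.6954 0.1354] size [0.039 0.118] yaw 150.6
at [0.6472 0.3491] size [0.118 0.04 ] yaw 56.4
at [0.6011 0.2239] size [0.094 0.029] yaw 13.2
at [0.4782 0.3462] size [0.089 0.045] yaw 12.8
at [0.4847 0.1038] size [0.038 0.089] yaw 177.1
row [ 0.  -0.  -0.2] [-0.0122 -0.0054  0.145 ]
```

Request:
arm_command(steps=[[0,0,-0.3,-0.015,-0.004,0.05,1],[0,0,-0.3,-0.015,-0.004,0.1,1],[0,0,-0.3,-0.015,-0.004,0.13,1],[0,0,-0.3,-0.015,-0.004,0.145,1],[0,0,-0.3,-0.015,-0.004,0.145,-1],[0,0,-0.3,-0.015,-0.004,0.145,-1],[0,0,-0.3,-0.015,-0.004,0.145,-1],[0,0,-0.3,-0.015,-0.004,0.145,-1],[0,0,-0.3,-0.015,-0.004,0.145,-1],[0,0,-0.3,-0.015,-0.004,0.145,-1]])

```text
time: 7.08
ee_pos: [0.6005, 0.223, 0.0239]
tool_rot: [180.0, 0.0, -167.0]
wrist_force: [-2.3, 4.7, 0.6]
finger_gap: 0.358
finger_force: 2.4
```

Request:
arm_command(steps=[[0,0,0,0,0,0,-1],[0,0,0,0,0,0,-1],[0,0,0,0,0,0,-1],[0,0,0,0,0,0,-1]])

```text
time: 7.58
ee_pos: [0.6004, 0.2233, 0.0239]
tool_rot: [180.0, 0.0, -167.0]
wrist_force: [-1.5, 4.4, 2.5]
finger_gap: 0.343
finger_force: 30.0
```

Request:
arm_command(steps=[[0,0,0,0.008,0,0,-1],[0,0,0,0.016,0,0,-1],[0,0,0,0.024,0,0,-1],[0,0,0,0.032,0,0,-1]])

```text
time: 8.07
ee_pos: [0.5691, 0.2149, 0.0239]
tool_rot: [-180.0, 0.0, -167.0]
wrist_force: [4.6, 0.9, 1.3]
finger_gap: 0.341
finger_force: 30.0
```

Request:
arm_command(steps=[[0,0,0,0.008,0,0,-1],[0,0,0,0.016,0,0,-1],[0,0,0,0.024,0,0,-1],[0,0,0,0.03,0,0,-1]])

```text
time: 8.57
ee_pos: [0.5398, 0.2087, 0.0239]
tool_rot: [180.0, 0.0, -167.0]
wrist_force: [7.3, 1.8, -3.5]
finger_gap: 0.343
finger_force: 30.0
```

Request:
arm_command(steps=[[0,0,0,0.0,0,0.002,-1],[0,0,0,0.006,0,0.002,-1],[0,0,0,0.012,0,0.002,-1]])

```text
time: 8.95
ee_pos: [0.5317, 0.2072, 0.0241]
tool_rot: [179.9, 0.4, -167.0]
wrist_force: [9.0, 1.6, 10.4]
finger_gap: 0.336
finger_force: 30.0
```

Request:
arm_command(steps=[[0,0,0,0.006,0,0,-1],[0,0,0,0.012,0,0,-1]])

```text
time: 9.2
ee_pos: [0.5198, 0.2046, 0.0239]
tool_rot: [179.9, 0.4, -167.0]
wrist_force: [9.0, 1.9, 11.1]
finger_gap: 0.34
finger_force: 30.0
```

Request:
arm_command(steps=[[0,0,0,0,0,-0.002,1],[0,0,0,0,0,-0.002,1],[0,0,0,0,0,-0.002,1],[0,0,0,0,0,-0.03,1],[0,0,0,0,0,-0.08,1],[0,0,0,0,0,-0.13,1]])

```text
time: 9.95
ee_pos: [0.5158, 0.2029, 0.1523]
tool_rot: [-180.0, -0.1, -167.0]
wrist_force: [1.6, 0.3, -0.5]
finger_gap: 0.978
finger_force: 0.0
```

```bash
python3 -c "
from h import *
go([.465,.103,.17],177)"
```

```text
row [-0.  -0.1 16. ] [ 0.072  -0.0859 -0.0175]
```

Request:
arm_command(steps=[[0,0,8,0.036,-0.043,-0.01,1],[0,0,16,0.072,-0.086,-0.0175,1],[0,0,16,0.072,-0.086,-0.0175,1],[0,0,16,0.072,-0.086,-0.0175,1]])

```text
time: 10.45
ee_pos: [0.4659, 0.1038, 0.1692]
tool_rot: [180.0, 0.0, 177.0]
wrist_force: [0.5, -0.1, -0.2]
finger_gap: 1.002
finger_force: 0.0
```

```bash
python3 -c "
from h import *
sander()
go([.480,.102,.0235],177)"
```

```text
tcp [0.466  0.1043 0.169 ]
at [0.6691 0.2353] size [0.031 0.053] yaw 176.9
at [ 0.6661 -0.0478] size [0.035 0.076] yaw 176.4
at [ 0.5478 -0.0121] size [0.039 0.118] yaw 138.5
at [0.5386 0.2099] size [0.148 0.041] yaw 24.1
at [0.4792 0.0973] size [0.029 0.093] yaw 177.1
at [0.4699 0.3487] size [0.111 0.053] yaw 31.1
row [ 0.  -0.   0.1] [-0.0141 -0.0016  0.1455]
```

Request:
arm_command(steps=[[0,0,0,-0.0134,-0.006,0.05,1],[0,0,0,-0.0134,-0.006,0.1,1],[0,0,0,-0.0134,-0.006,0.13,1],[0,0,0,-0.0134,-0.006,0.1455,1],[0,0,0,-0.0134,-0.006,0.1455,-1],[0,0,0,-0.0134,-0.006,0.1455,-1],[0,0,0,-0.0134,-0.006,0.1455,-1],[0,0,0,-0.0134,-0.006,0.1455,-1],[0,0,0,-0.0134,-0.006,0.1455,-1],[0,0,0,-0.0134,-0.006,0.1455,-1]])

```text
time: 11.75
ee_pos: [0.479, 0.0967, 0.0239]
tool_rot: [180.0, 0.0, 177.0]
wrist_force: [-0.9, 9.3, 9.3]
finger_gap: 0.36
finger_force: 7.4
```

Request:
arm_command(steps=[[0,0,0,0,0,0,-1],[0,0,0,0,0,0,-1],[0,0,0,0,0,0,-1],[0,0,0,0,0,0,-1]])

```text
time: 12.25
ee_pos: [0.479, 0.097, 0.0239]
tool_rot: [180.0, 0.0, 177.0]
wrist_force: [-0.3, 3.3, 5.5]
finger_gap: 0.339
finger_force: 30.0
```

Request:
arm_command(steps=[[0,0,0,0.008,0,0,-1],[0,0,0,0.016,0,0,-1],[0,0,0,0.024,0,0,-1],[0,0,0,0.032,0,0,-1],[0,0,0,0.04,0,0,-1]])

```text
time: 12.88
ee_pos: [0.4404, 0.0982, 0.0241]
tool_rot: [180.0, 0.2, 176.9]
wrist_force: [6.0, -0.2, -0.8]
finger_gap: 0.341
finger_force: 30.0
```

Request:
arm_command(steps=[[0,0,0,0.002,0,0.001,-1],[0,0,0,0.008,0,0.001,-1],[0,0,0,0.016,0,0.001,-1],[0,0,0,0.022,0,0.001,-1]])

```text
time: 13.38
ee_pos: [0.4212, 0.1001, 0.0241]
tool_rot: [179.9, 0.5, 176.9]
wrist_force: [9.1, -0.0, 6.8]
finger_gap: 0.341
finger_force: 30.0
```

Request:
arm_command(steps=[[0,0,0,0.006,0,0.001,-1],[0,0,0,0.012,0,0.001,-1]])

```text
time: 13.62
ee_pos: [0.413, 0.1015, 0.0243]
tool_rot: [179.8, 0.9, 176.9]
wrist_force: [15.5, -0.7, 11.7]
finger_gap: 0.344
finger_force: 30.0
```

Request:
arm_command(steps=[[0,0,0,0.006,0,0,-1],[0,0,0,0.012,0,0,-1]])

```text
time: 13.88
ee_pos: [0.4011, 0.1026, 0.0243]
tool_rot: [179.7, 0.9, 176.9]
wrist_force: [15.7, 0.5, 11.7]
finger_gap: 0.341
finger_force: 30.0
```

A comes out coarsest, C in the middle and B finest. I'll test B again with downward pressure when I pick it up. Next I lift A and look at the rack.

```bash
python3 -c "
from h import *
go([.46,-.26,.27],162.3)"
```

```text
row [ 0.4  0.8 14.6] [-0.0819 -0.3577 -0.2462]
```

Request:
arm_command(steps=[[0,0,0,-0.002,0,-0.003,-1],[0,0,0,-0.002,0,-0.003,-1],[0,0,0,0,0,-0.03,-1],[0,0,0,0,0,-0.08,-1],[0,0,4,-0.01,-0.03,-0.125,-1],[0,0,8,-0.02,-0.075,-0.165,-1],[0,0,12,-0.03,-0.125,-0.195,-1],[0,0,14.6,-0.045,-0.175,-0.22,-1],[0,0,14.6,-0.055,-0.225,-0.245,-1],[0,0,14.6,-0.065,-0.275,-0.245,-1]])

```text
time: 15.12
ee_pos: [0.443, -0.1785, 0.2673]
tool_rot: [180.0, 0.0, 162.4]
wrist_force: [1.3, 1.2, -7.5]
finger_gap: 0.338
finger_force: 30.0
```

Request:
arm_command(steps=[[0,0,0,0,-0.04,0,-1],[0,0,0,0,-0.08,0,-1],[0,0,0,0,-0.08,0,-1],[0,0,0,0,-0.08,0,-1]])

```text
time: 15.62
ee_pos: [0.4183, -0.2522, 0.2654]
tool_rot: [180.0, -0.2, 162.4]
wrist_force: [0.4, 1.5, -5.4]
finger_gap: 0.343
finger_force: 30.0
```

```bash
python3 -c "
from h import *
c=cam('wrist');cv2.imwrite('pics/w2.png',c['pixels'][:,:,::-1]);print(pose()[0],telemetry.read_state()['wrist_force'])
np.savez('w2.npz',T=c['T'],pix=c['pixels'],v=[c['f'],c['cx'],c['cy']])"
```

```text
[ 0.41882568 -0.25180672  0.2657228 ] [-0.05953834 -0.37516982 -6.12556249]
```

View pics/w2.png

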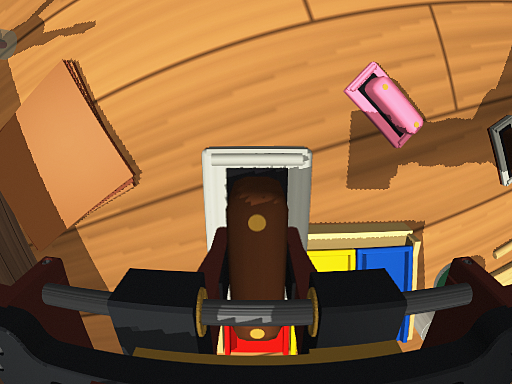

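The wrist view shows the held sander at (257,250), with the front edges of the yellow and blue bays at (335,250) and (385,250). I'll use those edges to check the triangulated rack position.

Run:
```python
from h import *
d=np.load('w2.npz');c=dict(T=d['T'],pixels=d['pix'],f=d['v'][0],cx=d['v'][1],cy=d['v'][2],fish=True)
np.set_printoptions(precision=4,suppress=True)
for n in('blue','yellow'):
    m=mask(c,n); m[:230]=0; m[:,:300]=0
    k=max(blobs(m,200),key=cv2.contourArea)[:,0]
    tl=k[np.argmin(k.sum(1))]; tr=k[np.argmax(k[:,0]-k[:,1])]
    print(n,tl,tr,onz(c,[tl,tr],.0615))
yaw=np.radians(-17.4);ta=.4
ux=np.array([np.cos(ta)*np.cos(yaw),np.cos(ta)*np.sin(yaw),np.sin(ta)]);uy=np.array([-np.sin(yaw),np.cos(yaw),0]);n=np.cross(ux,uy)
X=np.array([.6245,-.218,.090])-.014*n-.002*ux
for nm,s in(('blue',1),('yellow',0),('red',-1)):
    o=X+s*.095*uy
    print(nm,'origin',o,'lip-top outer corners',[(o-.074*ux+.014*n+j*.042*uy).round(4) for j in(1,-1)])
```

```text
blue [357 249] [412 246] [[ 0.5723 -0.1493  0.0615]
 [ 0.6005 -0.0609  0.0615]]
yellow [308 250] [355 250] [[ 0.5493 -0.2184  0.0615]
 [ 0.5728 -0.1525  0.0615]]
blue origin [ 0.6564 -0.1284  0.0763] lip-top outer corners [array([ 0.5987, -0.0663,  0.0604]), array([ 0.5736, -0.1465,  0.0604])]
yellow origin [ 0.6279 -0.2191  0.0763] lip-top outer corners [array([ 0.5703, -0.157 ,  0.0604]), array([ 0.5451, -0.2371,  0.0604])]
red origin [ 0.5995 -0.3097  0.0763] lip-top outer corners [array([ 0.5419, -0.2476,  0.0604]), array([ 0.5167, -0.3278,  0.0604])]
```

```bash
cat >> h.py <<'E'
YAW=-17.4
O=dict(red=np.array([.600,-.309,.0763]),blue=np.array([.6568,-.1277,.0763]))
_y=np.radians(YAW);UY=np.array([-np.sin(_y),np.cos(_y),0]);UX=np.array([np.cos(.4)*np.cos(_y),np.cos(.4)*np.sin(_y),np.sin(.4)]);N=np.cross(UX,UY)
def bay(n,x,z): go(O[n]+x*UX+z*N,180+YAW,tilt=R.from_rotvec(-.4*UY))
def where(n):
    p,r=pose();d=p-O[n];print('in bay',np.round([d@UX,d@UY,d@N],4),'axis err deg',np.degrees(np.arccos(-r.as_matrix()[:,2]@N)).round(2))
E
python3 -c "
from h import *
bay('red',-.004,.11);where('red')"
```

```text
row [  0.  -23.1  -0.2] [-1.437e-01 -1.000e-04  8.930e-02]
in bay [-0.1012  0.0004  0.2485] axis err deg 23.06
```

Request:
arm_command(steps=[[0,-8,0,-0.036,0,0.022,-1],[0,-16,0,-0.072,0,0.044,-1],[0,-23.1,-0.2,-0.108,0,0.067,-1],[0,-23.1,-0.2,-0.144,0,0.089,-1],[0,-23.1,-0.2,-0.144,0,0.089,-1],[0,-23.1,-0.2,-0.144,0,0.089,-1]])

```text
time: 16.42
ee_pos: [0.5559, -0.2954, 0.1769]
tool_rot: [-180.0, 22.9, 162.7]
wrist_force: [0.1, 0.8, -6.8]
finger_gap: 0.336
finger_force: 30.0
```

```bash
python3 -c "
from h import *
bay('red',-.004,.05);where('red');print(telemetry.read_state()['wrist_force'])
c=cam('top');cv2.imwrite('pics/t1.png',cv2.resize(c['pixels'][90:260,240:440,::-1],None,fx=3,fy=3))
p0,r=pose();k=max((b for b in blobs(mask(c,'brown'),60) if 300<b[:,0,0].mean()<440 and b[:,0,1].mean()<250),key=cv2.contourArea,default=None)
"
```

```text
row [0.  0.  0.1] [0.0007 0.0002 0.0606]
in bay [-0.0033 -0.0002  0.1106] axis err deg 0.03
[ 0.09614442  0.83728204 -6.82235168]
```

View pics/t1.png

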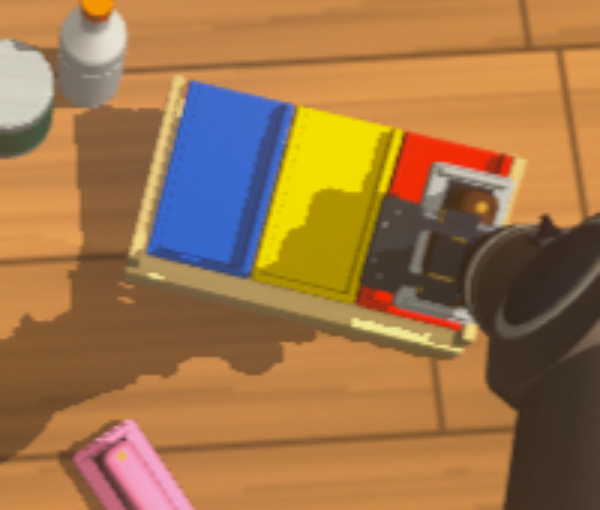

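The sander hovers over the red bay in line with it, with its far end at about (470,190) in the crop. I'll lower it.

Request:
arm_command(steps=[[0,0,0,0,0,0.025,-1],[0,0,0,0,0,0.05,-1],[0,0,0,0,0,0.068,-1],[0,0,0,0,0,0.076,-1],[0,0,0,0,0,0.082,-1],[0,0,0,0,0,0.0845,-1],[0,0,0,0,0,0.0845,-1]])

```text
time: 17.35
ee_pos: [0.5885, -0.3067, 0.104]
tool_rot: [179.9, 23.3, 162.6]
wrist_force: [-18.3, 10.3, 24.2]
finger_gap: 0.342
finger_force: 30.0
```

```bash
python3 -c "
from h import *
where('red');s=telemetry.read_state();print(s['wrist_force'],s['moment'])"
```

```text
in bay [ 0.     -0.0013  0.0301] axis err deg 0.41
[-18.34689661  10.32258677  24.24042288] [1.12789362 1.93557612 0.30729784]
```

```bash
python3 -c "
from h import *
c=cam('side');cv2.imwrite('pics/s1.png',cv2.resize(c['pixels'][150:310,270:430,::-1],None,fx=3.7,fy=3.7,interpolation=cv2.INTER_CUBIC))"
```

```text
(no output)
```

View pics/s1.png

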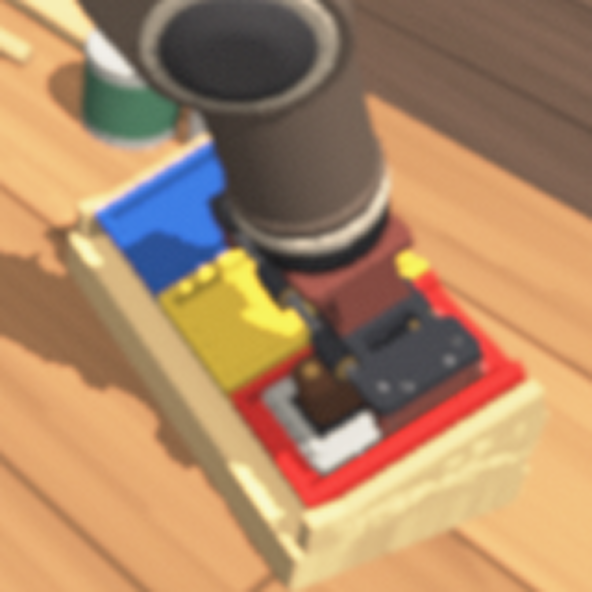

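Request:
arm_command(steps=[[0,0,0,0,0,-0.002,-1],[0,0,0,0,0,-0.003,-1],[0,0,0,0,0,-0.003,-1]])

```text
time: 17.77
ee_pos: [0.5875, -0.3067, 0.1037]
tool_rot: [-180.0, 23.2, 162.6]
wrist_force: [-5.1, 2.4, 4.0]
finger_gap: 0.342
finger_force: 30.0
```

```bash
python3 -c "
from h import *
where('red');s=telemetry.read_state();print(s['wrist_force'],s['moment'],s['tool_rot'])"
```

```text
in bay [-0.001  -0.0016  0.0302] axis err deg 0.28
[-5.0593639   2.40403319  3.95308866] [0.52187365 0.4497093  0.1890975 ] [-179.95333164   23.19284596  162.57937746]
```

Request:
arm_command(steps=[[0,0,0,0,0,0,0.5],[0,0,0,0,0,0,0.5],[0,0,0,0,0,0,0.5],[0,0,0,0,0,0,0.5],[0,0,0,0,0,-0.02,0.5],[0,0,0,0,0,-0.06,0.5],[0,0,0,0,0,-0.11,1],[0,0,0,0.05,0.02,-0.13,1],[0,0,0,0.1,0.05,-0.14,1]])

```text
time: 18.9
ee_pos: [0.461, -0.2146, 0.1931]
tool_rot: [-180.0, 23.2, 162.5]
wrist_force: [-0.5, 0.1, 0.4]
finger_gap: 0.997
finger_force: 0.0
```

```bash
python3 -c "
from h import *
go([.46,.335,.17],193)
c=cam('side');cv2.imwrite('pics/s2.png',cv2.resize(c['pixels'][150:310,270:430,::-1],None,fx=3.7,fy=3.7,interpolation=cv2.INTER_CUBIC))"
```

```text
row [ -6.2  22.7 -30.1] [ 0.162   0.5238 -0.0445]
```

View pics/s2.png

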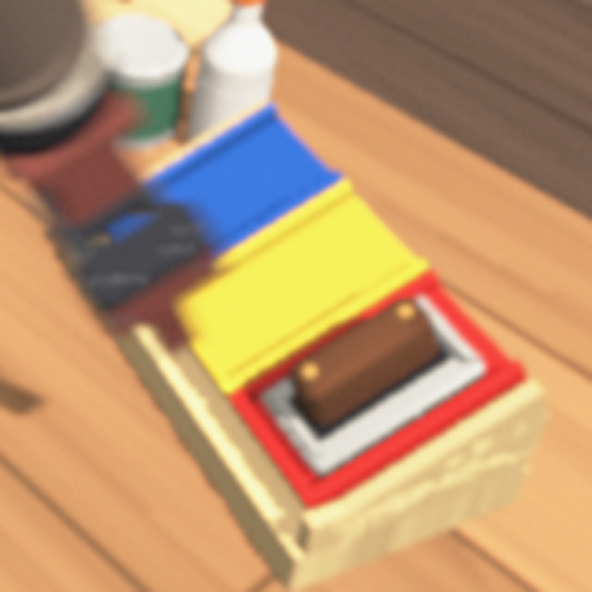

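Sander A sits in the red bay with red margins on all sides. I'll verify that numerically later. Next is sander B.

Request:
arm_command(steps=[[-1.5,5.7,-7.5,0.017,0.055,-0.005,1],[-3,11.4,-15,0.034,0.11,-0.01,1],[-4.6,17,-22,0.05,0.16,-0.015,1],[-6.2,22.7,-30.1,0.067,0.215,-0.02,1],[-6.2,22.7,-30.1,0.083,0.27,-0.025,1],[-6.2,22.7,-30.1,0.1,0.325,-0.03,1],[-6.2,22.7,-30.1,0.117,0.38,-0.035,1],[-6.2,22.7,-30.1,0.134,0.435,-0.04,1],[-6.2,22.7,-30.1,0.15,0.485,-0.043,1],[-6.2,22.7,-30.1,0.162,0.524,-0.0445,1]])

```text
time: 20.2
ee_pos: [0.4594, 0.3378, 0.1691]
tool_rot: [179.9, -0.1, -166.8]
wrist_force: [-0.3, -0.3, 0.1]
finger_gap: 1.002
finger_force: 0.0
```

Request:
arm_command(steps=[[0,0,0,0,0,0,1],[0,0,0,0,0,0,1],[0,0,0,0,0,0,1]])

```text
time: 20.58
ee_pos: [0.4604, 0.3336, 0.1695]
tool_rot: [180.0, -0.1, -167.0]
wrist_force: [1.5, -0.2, -0.7]
finger_gap: 0.992
finger_force: 0.0
```

```bash
python3 -c "
from h import *
sander();print(pose()[1].as_euler('xyz',degrees=True))
go([.474,.355,.0235],192.8)"
```

```text
tcp [0.4604 0.3338 0.1696]
at [0.6932 0.2415] size [0.074 0.033] yaw 13.0
at [0.5219 0.46  ] size [0.118 0.041] yaw 55.3
at [0.5709 0.2467] size [0.039 0.121] yaw 150.7
at [0.5177 0.2121] size [0.097 0.041] yaw 13.0
at [0.4723 0.353 ] size [0.095 0.03 ] yaw 12.5
[ 1.79962641e+02 -1.34959898e-01 -1.67019958e+02]
row [ 0.  -0.1  0.2] [-0.0184  0.0175  0.146 ]
```

Request:
arm_command(steps=[[0,0,0.2,-0.016,0.0165,0.05,1],[0,0,0.2,-0.016,0.0165,0.1,1],[0,0,0.2,-0.016,0.0165,0.13,1],[0,0,0.2,-0.016,0.0165,0.146,1],[0,0,0.2,-0.016,0.0165,0.146,-1],[0,0,0.2,-0.016,0.0165,0.146,-1],[0,0,0.2,-0.016,0.0165,0.146,-1],[0,0,0.2,-0.016,0.0165,0.146,-1],[0,0,0.2,-0.016,0.0165,0.146,-1],[0,0,0.2,-0.016,0.0165,0.146,-1]])

```text
time: 21.88
ee_pos: [0.4713, 0.355, 0.0234]
tool_rot: [179.9, -0.1, -167.1]
wrist_force: [-0.1, 0.1, -0.7]
finger_gap: 0.357
finger_force: 0.0
```

Request:
arm_command(steps=[[0,0,0,0,0,0,-1],[0,0,0,0,0,0,-1],[0,0,0,0,0,0,-1],[0,0,0,0,0,0,-1]])

```text
time: 22.38
ee_pos: [0.4713, 0.3549, 0.0234]
tool_rot: [180.0, -0.2, -167.1]
wrist_force: [-0.2, 0.1, 3.5]
finger_gap: 0.34
finger_force: 30.0
```

Request:
arm_command(steps=[[0,0,0,0,0,0.002,-1],[0,0,0,0.006,0,0.002,-1],[0,0,0,0.012,0,0.002,-1]])

```text
time: 22.75
ee_pos: [0.4629, 0.3539, 0.0234]
tool_rot: [179.8, 0.3, -167.1]
wrist_force: [5.6, 2.2, 10.2]
finger_gap: 0.341
finger_force: 30.0
```

Request:
arm_command(steps=[[0,0,0,0.006,0,0,-1],[0,0,0,0.012,0,0,-1]])

```text
time: 23.0
ee_pos: [0.4512, 0.3514, 0.0234]
tool_rot: [179.8, 0.3, -167.1]
wrist_force: [6.1, 1.0, 10.0]
finger_gap: 0.34
finger_force: 30.0
```

B's ratio of about 0.36 is close to C's 0.51, so I'll measure B in the opposite direction to cancel any bias.

Request:
arm_command(steps=[[0,0,0,-0.006,0,0,-1],[0,0,0,-0.012,0,0,-1],[0,0,0,-0.018,0,0,-1]])

```text
time: 23.38
ee_pos: [0.4643, 0.3548, 0.0232]
tool_rot: [179.9, -0.2, -167.0]
wrist_force: [-10.2, -2.9, 22.4]
finger_gap: 0.34
finger_force: 30.0
```

Request:
arm_command(steps=[[0,0,0,-0.006,0,0,-1],[0,0,0,-0.012,0,0,-1]])

```text
time: 23.62
ee_pos: [0.476, 0.3576, 0.0232]
tool_rot: [179.9, -0.2, -167.0]
wrist_force: [-9.2, -2.1, 22.0]
finger_gap: 0.338
finger_force: 30.0
```

Request:
arm_command(steps=[[0,0,0,0,0,-0.0015,-1],[0,0,0,0.006,0,-0.0015,-1],[0,0,0,0.012,0,-0.0015,-1],[0,0,0,0.018,0,-0.0015,-1]])

```text
time: 24.12
ee_pos: [0.4601, 0.3523, 0.0232]
tool_rot: [179.9, -0.1, -167.1]
wrist_force: [4.5, -0.1, 4.7]
finger_gap: 0.342
finger_force: 30.0
```

Request:
arm_command(steps=[[0,0,0,0.006,0,0,-1],[0,0,0,0.012,0,0,-1]])

```text
time: 24.38
ee_pos: [0.4482, 0.3497, 0.0232]
tool_rot: [179.9, -0.1, -167.1]
wrist_force: [4.9, 1.6, 5.3]
finger_gap: 0.344
finger_force: 30.0
```

Request:
arm_command(steps=[[0,0,0,0,0,-0.0006,-1],[0,0,0,0,0,-0.0006,-1],[0,0,0,-0.005,0,-0.0006,-1],[0,0,0,-0.01,0,-0.0006,-1],[0,0,0,-0.015,0,-0.0006,-1]])

```text
time: 25.0
ee_pos: [0.4606, 0.3526, 0.0232]
tool_rot: [180.0, -0.4, -167.1]
wrist_force: [-5.2, -1.9, 8.8]
finger_gap: 0.339
finger_force: 30.0
```

Request:
arm_command(steps=[[0,0,0,-0.005,0,0,-1],[0,0,0,-0.01,0,0,-1]])

```text
time: 25.25
ee_pos: [0.4704, 0.3549, 0.0232]
tool_rot: [180.0, -0.4, -167.1]
wrist_force: [-5.8, -1.0, 9.2]
finger_gap: 0.342
finger_force: 30.0
```

Request:
arm_command(steps=[[0,0,0,-0.005,0,0,-1],[0,0,0,-0.01,0,0,-1]])

```text
time: 25.5
ee_pos: [0.4802, 0.3572, 0.0232]
tool_rot: [180.0, -0.4, -167.1]
wrist_force: [-4.7, -1.0, 9.7]
finger_gap: 0.342
finger_force: 30.0
```

B reads about 0.35 steadily. Since that's near C's value, I'll re-measure C under the same conditions before lifting either one.

Request:
arm_command(steps=[[0,0,0,0,0,-0.001,1],[0,0,0,0,0,-0.001,1],[0,0,0,0,0,-0.001,1],[0,0,0,0,0,-0.001,1],[0,0,0,0,0,-0.05,1],[0,0,0,0,0,-0.1,1],[0,0,0,0,0,-0.12,1]])

```text
time: 26.38
ee_pos: [0.4835, 0.3581, 0.1465]
tool_rot: [179.8, 0.1, -167.1]
wrist_force: [0.9, 0.7, -0.7]
finger_gap: 0.995
finger_force: 0.0
```

```bash
python3 -c "
from h import *
go([.5165,.204,.145],193)
go([.5165,.204,.0235],193)"
```

```text
row [ 0.2  0.1 -0.1] [ 0.0022 -0.1576  0.0011]
row [ 0.2  0.1 -0.1] [ 0.0023 -0.1579  0.1226]
```

Request:
arm_command(steps=[[0,0,0,0.001,-0.055,0,1],[0,0,0,0.002,-0.11,0,1],[0,0,0,0.002,-0.158,0,1],[0,0,0,0.002,-0.158,0,1],[0,0,0,0.002,-0.158,0.05,1],[0,0,0,0.002,-0.158,0.095,1],[0,0,0,0.002,-0.158,0.115,1],[0,0,0,0.002,-0.158,0.123,1],[0,0,0,0.002,-0.158,0.123,-1],[0,0,0,0.002,-0.158,0.123,-1]])

```text
time: 27.62
ee_pos: [0.516, 0.2035, 0.0213]
tool_rot: [179.9, -0.1, -167.1]
wrist_force: [0.1, -1.0, -0.5]
finger_gap: 0.813
finger_force: 0.0
```

Request:
arm_command(steps=[[0,0,0,0,0,0,-1],[0,0,0,0,0,0,-1],[0,0,0,0,0,0,-1],[0,0,0,0,0,0,-1],[0,0,0,0,0,0,-1],[0,0,0,0,0,0,-1],[0,0,0,0,0,0,-1],[0,0,0,0,0,0,-1]])

```text
time: 28.62
ee_pos: [0.5153, 0.2031, 0.0203]
tool_rot: [179.9, -0.1, -167.1]
wrist_force: [-1.5, 0.5, 3.0]
finger_gap: 0.339
finger_force: 30.0
```

Request:
arm_command(steps=[[0,0,0,0,0,0.001,-1],[0,0,0,0.006,0,0.001,-1],[0,0,0,0.012,0,0.001,-1],[0,0,0,0.018,0,0.001,-1]])

```text
time: 29.12
ee_pos: [0.5008, 0.1996, 0.0205]
tool_rot: [179.9, 0.2, -167.1]
wrist_force: [6.0, 1.3, 5.0]
finger_gap: 0.339
finger_force: 30.0
```

Request:
arm_command(steps=[[0,0,0,0.006,0,0,-1],[0,0,0,0.012,0,0,-1]])

```text
time: 29.38
ee_pos: [0.489, 0.1969, 0.0205]
tool_rot: [179.9, 0.2, -167.1]
wrist_force: [6.0, 1.5, 4.2]
finger_gap: 0.339
finger_force: 30.0
```

Request:
arm_command(steps=[[0,0,0,-0.006,0,0,-1],[0,0,0,-0.012,0,0,-1],[0,0,0,-0.018,0,0,-1]])

```text
time: 29.75
ee_pos: [0.499, 0.199, 0.0196]
tool_rot: [180.0, -0.7, -167.1]
wrist_force: [-18.0, -4.1, 25.6]
finger_gap: 0.337
finger_force: 30.0
```

Request:
arm_command(steps=[[0,0,0,-0.006,0,0,-1],[0,0,0,-0.012,0,0,-1]])

```text
time: 30.0
ee_pos: [0.5108, 0.2017, 0.0197]
tool_rot: [180.0, -0.7, -167.1]
wrist_force: [-18.0, -3.9, 26.2]
finger_gap: 0.341
finger_force: 30.0
```

The order holds: A coarsest, C about 0.55 (medium), B about 0.36 (finest). I'll release C without lifting it and go to B.

Request:
arm_command(steps=[[0,0,0,0,0,0,1],[0,0,0,0,0,0,1],[0,0,0,0,0,0,1],[0,0,0,0,0,0,1],[0,0,0,0,0,0,1],[0,0,0,0,0,-0.05,1],[0,0,0,0,0,-0.1,1],[0,0,0,0,0,-0.15,1]])

```text
time: 31.0
ee_pos: [0.5156, 0.2028, 0.1707]
tool_rot: [180.0, -0.2, -167.1]
wrist_force: [0.7, 0.5, -0.2]
finger_gap: 1.001
finger_force: 0.0
```

```bash
python3 -c "
from h import *
go([.47,.34,.165],193)"
```

```text
row [ 0.  -0.2 -0.1] [0.0138 0.1439 0.0059]
```

Request:
arm_command(steps=[[0,0,0,0.005,0.05,0.006,1],[0,-0.2,0,0.01,0.1,0.006,1],[0,-0.2,0,0.014,0.144,0.006,1],[0,-0.2,0,0.014,0.144,0.006,1],[0,-0.2,0,0.014,0.144,0.006,1]])

```text
time: 31.62
ee_pos: [0.4702, 0.3393, 0.1632]
tool_rot: [180.0, 0.0, -167.1]
wrist_force: [0.1, -0.7, -0.3]
finger_gap: 1.0
finger_force: 0.0
```

```bash
python3 -c "
from h import *
sander()
go([.481,.356,.0235],192.8)"
```

```text
tcp [0.4705 0.3387 0.1633]
at [0.6967 0.2484] size [0.073 0.032] yaw 12.8
at [0.5292 0.4622] size [0.116 0.038] yaw 54.9
at [0.5134 0.2106] size [0.095 0.041] yaw 12.7
at [0.4814 0.3559] size [0.094 0.029] yaw 12.9
row [-0.  0.  0.] [-0.0139  0.0146  0.1398]
```

Request:
arm_command(steps=[[0,0,0,-0.0139,0.0146,0.05,1],[0,0,0,-0.0139,0.0146,0.1,1],[0,0,0,-0.0139,0.0146,0.13,1],[0,0,0,-0.0139,0.0146,0.1395,1],[0,0,0,-0.0139,0.0146,0.1395,-1],[0,0,0,-0.0139,0.0146,0.1395,-1],[0,0,0,-0.0139,0.0146,0.1395,-1],[0,0,0,-0.0139,0.0146,0.1395,-1],[0,0,0,-0.0139,0.0146,0.1395,-1],[0,0,0,-0.0139,0.0146,0.1395,-1]])

```text
time: 32.92
ee_pos: [0.4803, 0.3576, 0.024]
tool_rot: [179.9, 0.0, -167.1]
wrist_force: [0.4, -0.1, -1.1]
finger_gap: 0.357
finger_force: 0.0
```

Request:
arm_command(steps=[[0,0,0,0,0,0,-1],[0,0,0,0,0,0,-1],[0,0,0,0,0,0,-1],[0,0,0,0,0,0,-1],[0,0,0,0,0,-0.03,-1],[0,0,0,0,0,-0.08,-1],[0,0,0,0,0,-0.13,-1],[0,0,0,0,0,-0.18,-1],[0,0,0,0,0,-0.22,-1],[0,0,0,0,0,-0.22,-1]])

```text
time: 34.17
ee_pos: [0.4811, 0.3581, 0.246]
tool_rot: [179.8, 0.3, -167.1]
wrist_force: [-0.8, 0.1, -7.6]
finger_gap: 0.339
finger_force: 30.0
```

```bash
python3 -c "
from h import *
go([.50,-.08,.25],162.6)
t=cam('top');s=cam('side')
print('glue cap',onz(t,[272,91],.165),onz(s,[337,148],.165),'tin',onz(t,[242,118],.083))
for y in(.089,-.089):
  for x in(-.0375,.0375):print((O['blue']+(x-.004)*UX+y*UY+.1*N).round(3))
# sander in red bay: handle blobs both views
for c,(a,b,d,e) in((t,(100,210,360,420)),(s,(200,310,320,420))):
    m=mask(c,'brown');z=np.zeros_like(m);z[a:b,d:e]=m[a:b,d:e]
    for k in blobs(z,40): print(cv2.minAreaRect(k))
cv2.imwrite('pics/t3.png',np.hstack([cv2.resize(c['pixels'][a:a+110,b:b+110,::-1],None,fx=3.6,fy=3.6,interpolation=cv2.INTER_CUBIC) for c,a,b in((t,110,330),(s,210,310))]))
"
```

```text
row [ 0.2  0.2 30.3] [ 0.0793 -0.4312 -0.0057]
glue cap [[ 0.78857027 -0.02553905  0.165     ]] [[ 0.78111009 -0.03632937  0.165     ]] tin [[0.75491831 0.05340365 0.083     ]]
[ 0.61  -0.02   0.152]
[ 0.676 -0.04   0.181]
[ 0.557 -0.19   0.152]
[ 0.622 -0.21   0.181]
((390.1765441894531, 166.79412841796875), (8.48874568939209, 32.49977493286133), 14.03624439239502)
((367.4382019042969, 247.60118103027344), (19.0799617767334, 41.02191925048828), 57.9946174621582)
```

View pics/t3.png

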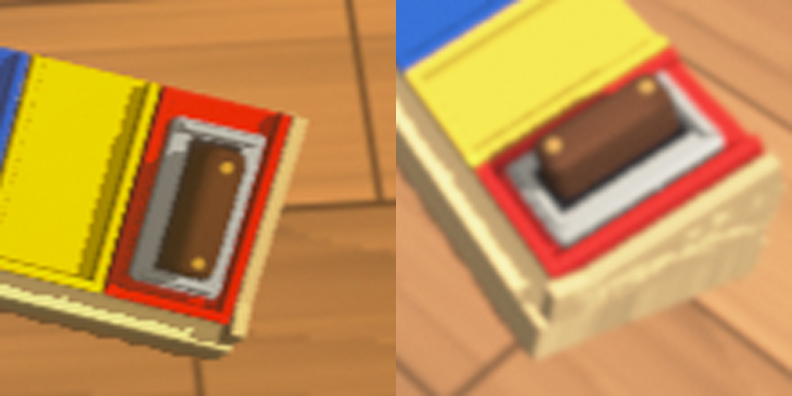

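Both views show sander A inside the red bay; its brass screws are at crop positions (227,167) and (199,264) in the top view and (646,87) and (554,146) in the side view. I'll triangulate those while moving B across.

```bash
python3 -c "
from h import *
t=cam('top');s=cam('side');k=1/3.6
P=[]
for a,b in(((330+227*k,110+167*k),(310+250*k,210+87*k)),((330+199*k,110+264*k),(310+158*k,210+146*k))):
    x,e=tri(t,a,s,b);d=x-O['red'];P.append(np.array([d@UX,d@UY,d@N]));print(P[-1].round(4),round(e,4))
d=P[0]-P[1];print('mid',(P[0]+P[1])/2,'pitch',np.degrees(np.arctan2(d[2],d[0])),'yaw',np.degrees(np.arctan2(d[1],d[0])),np.linalg.norm(d))"
```

```text
[ 0.0345 -0.0026  0.0685] 0.0003
[-0.0338 -0.0033  0.0691] 0.0009
mid [ 0.00034006 -0.00297059  0.06880362] pitch -0.43795968989300693 yaw 0.5772669308046406 0.06838128849695996
```

Request:
arm_command(steps=[[0,0,4,0.009,-0.05,0,-1],[0,0,8,0.018,-0.1,0,-1],[0,0,12,0.027,-0.15,0,-1],[0,0,16,0.036,-0.2,0,-1],[0,0,20,0.045,-0.25,0,-1],[0,0,24,0.054,-0.3,0,-1],[0,0,28,0.064,-0.35,0,-1],[0,0,30.3,0.073,-0.4,0,-1],[0.2,0.2,30.3,0.079,-0.431,-0.005,-1],[0.2,0.2,30.3,0.079,-0.431,-0.005,-1]])

```text
time: 35.62
ee_pos: [0.4984, -0.0835, 0.2472]
tool_rot: [-179.7, -0.2, 162.3]
wrist_force: [0.2, 0.4, -6.1]
finger_gap: 0.346
finger_force: 30.0
```

```bash
python3 -c "
from h import *
bay('blue',-.004,.11);where('blue')"
```

```text
row [ -0.3 -23.1  -0.2] [-0.1181  0.0061  0.0706]
in bay [-0.0848 -0.0052  0.2214] axis err deg 23.14
```

Sander A lies flat, with pitch −0.4° and centred. The real floor is about 5 mm higher than I modelled, so I'll allow for that in the blue bay.

Request:
arm_command(steps=[[0,-8,0,-0.03,0.002,0.018,-1],[0,-16,0,-0.06,0.004,0.036,-1],[-0.3,-23.1,-0.2,-0.09,0.006,0.054,-1],[-0.3,-23.1,-0.2,-0.118,0.006,0.0705,-1],[-0.3,-23.1,-0.2,-0.118,0.006,0.0705,-1],[-0.3,-23.1,-0.2,-0.118,0.006,0.0705,-1]])

```text
time: 36.38
ee_pos: [0.6124, -0.1093, 0.1762]
tool_rot: [180.0, 22.8, 162.9]
wrist_force: [-0.8, 0.1, -6.6]
finger_gap: 0.337
finger_force: 30.0
```

```bash
python3 -c "
from h import *
bay('blue',-.004,.032);where('blue')"
```

```text
row [ 0.1 -0.1  0.2] [-0.0014 -0.0044  0.0787]
in bay [-0.0052  0.0042  0.1107] axis err deg 0.19
```

Request:
arm_command(steps=[[0,0,0.2,-0.001,-0.0045,0.02,-1],[0,0,0.2,-0.001,-0.0045,0.045,-1],[0,0,0.2,-0.001,-0.0045,0.063,-1],[0,0,0.2,-0.001,-0.0045,0.072,-1],[0,0,0.2,-0.001,-0.0045,0.077,-1],[0,0,0.2,-0.001,-0.0045,0.079,-1],[0,0,0.2,-0.001,-0.0045,0.08,-1]])

```text
time: 37.25
ee_pos: [0.6426, -0.1236, 0.1057]
tool_rot: [179.8, 23.0, 162.6]
wrist_force: [-16.9, 5.5, 14.7]
finger_gap: 0.339
finger_force: 30.0
```

```bash
python3 -c "
from h import *
where('blue');print(telemetry.read_state()['wrist_force'])"
```

```text
in bay [-0.0021 -0.0003  0.0328] axis err deg 0.22
[-16.87553699   5.49998658  14.6829603 ]
```

Request:
arm_command(steps=[[0,0,0,0,0,0.001,-1],[0,0,0,0,0,0.001,-1],[0,0,0,0,0,0,-1],[0,0,0,0,0,-0.001,-1],[0,0,0,0,0,-0.001,-1]])

```text
time: 37.88
ee_pos: [0.6429, -0.1236, 0.1059]
tool_rot: [179.8, 23.0, 162.6]
wrist_force: [-3.1, 1.1, 0.0]
finger_gap: 0.343
finger_force: 30.0
```

```bash
python3 -c "
from h import *
where('blue');s=telemetry.read_state();print(s['wrist_force'],s['moment'])
c=cam('side');cv2.imwrite('pics/s3.png',cv2.resize(c['pixels'][150:260,270:380,::-1],None,fx=5,fy=5,interpolation=cv2.INTER_CUBIC))"
```

```text
in bay [-0.0018 -0.0003  0.0329] axis err deg 0.22
[-3.13763001  1.0587471   0.04089552] [ 0.18479922  1.09777973 -0.05597422]
```

View pics/s3.png

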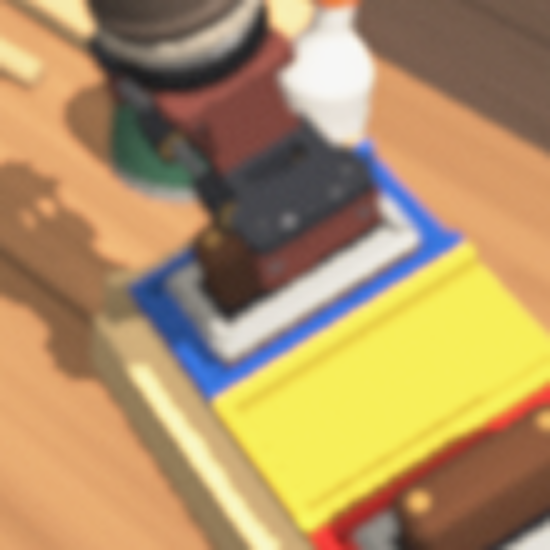

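The sander sits between the blue bay's walls with only light contact force. I'll release it.

Request:
arm_command(steps=[[0,0,0,0,0,0,0.5],[0,0,0,0,0,0,0.5],[0,0,0,0,0,0,0.5],[0,0,0,0,0,0,0.5],[0,0,0,0,0,-0.02,0.5],[0,0,0,0,0,-0.06,0.5],[0,0,0,0,0,-0.11,0.8],[0,0,0,0.05,0,-0.13,0.8],[0,0,0,0.11,0,-0.14,0.8],[0,0,0,0.17,0,-0.15,0.8]])

```text
time: 39.17
ee_pos: [0.4358, -0.0593, 0.1769]
tool_rot: [179.8, 23.0, 162.6]
wrist_force: [0.2, 0.5, 0.2]
finger_gap: 0.901
finger_force: 0.0
```

Request:
arm_command(steps=[[0,0,0,0.03,0.05,-0.02,0.8],[0,0,0,0.05,0.11,-0.04,0.8],[0,0,0,0.05,0.15,-0.04,0.8],[0,0,0,0.05,0.15,-0.04,0.8],[0,0,0,0.05,0.15,-0.04,0.8]])

```text
time: 39.8
ee_pos: [0.4228, 0.1009, 0.1945]
tool_rot: [179.9, 22.9, 162.6]
wrist_force: [0.5, 0.2, -0.3]
finger_gap: 0.904
finger_force: 0.0
```

Run:
```python
from h import *
t=cam('top');s=cam('side')
def dots(c):
    h=cv2.cvtColor(c['pixels'],cv2.COLOR_RGB2HSV).astype(int)
    return h
# crops at high scale for both views
cv2.imwrite('pics/f.png',np.hstack([cv2.resize(c['pixels'][a:a+110,b:b+110,::-1],None,fx=3.6,fy=3.6,interpolation=cv2.INTER_CUBIC) for c,a,b in((t,100,275),(s,155,280))]))
print(telemetry.read_state()['wrist_force'],pose()[0])
```

```text
[-0.14306209  0.26525808 -0.1488595 ] [0.42274759 0.10030136 0.19452241]
```

View pics/f.png

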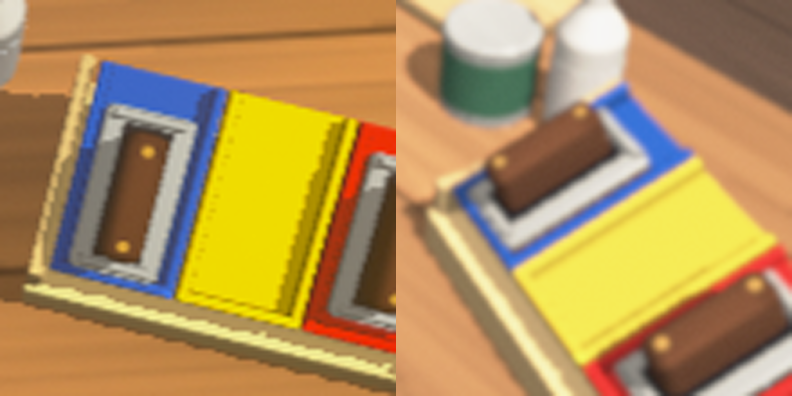

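Both sanders are in their bays. The blue one's screws are at (148,152) and (123,246) in the top crop, and (579,112) and (500,161) in the side crop. I'll triangulate those as a check, and C's position too.

```bash
python3 -c "
from h import *
t=cam('top');s=cam('side');k=1/3.6
P=[]
for a,b in(((275+148*k,100+152*k),(280+183*k,155+112*k)),((275+123*k,100+246*k),(280+104*k,155+161*k))):
    x,e=tri(t,a,s,b);d=x-O['blue'];P.append(np.array([d@UX,d@UY,d@N]));print(P[-1].round(4),round(e,4))
d=P[0]-P[1];print('mid',(P[0]+P[1])/2,'pitch',np.degrees(np.arctan2(d[2],d[0])),'yaw',np.degrees(np.arctan2(d[1],d[0])))
for b in blobs(mask(s,'brown'),80,1200):
    m=cv2.minAreaRect(b)[0]
    if 150<m[0]<300 and m[1]>120: print('C side',m,onz(s,m,.045))"
```

```text
[ 0.025  -0.001   0.0681] 0.0006
[-0.0419 -0.0008  0.0682] 0.001
mid [-0.00844063 -0.00089893  0.06818133] pitch -0.08411395915523812 yaw -0.2401995930607277
C side (167.0, 190.0) [[0.37515663 0.24939098 0.045     ]]
C side (216.75355529785156, 181.93861389160156) [[0.50999423 0.1857395  0.045     ]]
C side (165.07786560058594, 176.64344787597656) [[0.40330027 0.30988374 0.045     ]]
C side (199.04820251464844, 166.08946228027344) [[0.51409323 0.28851307 0.045     ]]
C side (178.45655822753906, 129.67861938476562) [[0.58140447 0.52484848 0.045     ]]
```

```bash
python3 -c "
from rig import job; print(job.finish_job())"
```

```text
the job is handed in; nothing more can be done
None
```

I handed the job in with the coarse sander flat in the red bay, the fine one flat in the blue bay, and the medium one still on the bench, never lifted. My friction readings didn't match the quoted values closely, so I ranked the grits by order; no verdict came back.

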